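# Slide the work lamp round its bent rail and switch it on

### The arm

A 6-joint arm with a two-finger parallel gripper is mounted at the origin on a cart in front of the work surface, level with it; the furniture and walls round the work are solid. World frame = base frame: x ahead of the robot, y to its left, z up, the work surface at z = 0. Lengths are in mm, angles in rad, forces in N, time in s.
With the tool pointing down it reaches from about 350 to 875 mm from the base axis. Payload 4.2 kg.
Tool frame: the origin (TCP) lies between the finger pads; the fingertips stand 14 mm ahead of it and the grasp point (between the pads) lies 5 mm behind it; z points along the fingers, y is the line along which they close (so a half turn about z gives the same grasp; the last joint's range is limited). The gripper opens to 85 mm and grips with 20 to 120 N. Pads are 22 mm wide; open, the fingers measure 114 mm over their backs; the gripper's body (76 mm by 85 mm) begins 54 mm behind the grasp point. The pads swing forward as they close: fully open they stand 13 mm farther back than shut.
Start: joints at [-0.894, 0.385, 0.008, 0, -1.194, -0.259], TCP at [253.607, -571.212, 245.312] pointing down, gripper open.
Joint ranges: [-3.14, 3.14], [-1.21, 2.06], [-1.07, 1.41], [-3.16, 2.05], [-2.99, -0.16], [-3.1, 3.1]. Speed limits (rad/s): [2.79, 2.79, 3.14, 3.14, 3.14, 3.14].

### API

Orientations are given as a unit quaternion [x, y, z, w].
In Python, from bench import * gives the robot as it stands.
- The arm moves only by the tool carry_out, never from a script. Its argument "motion" is a list of rows, each a list of 7 numbers: the turn, a rotation vector about the tool's x, y, z in rad, then the shift along the tool's x, y, z in mm, then the opening, from -1 (shut) to 1 (fully open), so that 0 is half open. A call has 1 to 5 rows; each row is the pose to reach, as a shift and turn from the pose commanded when the call began, along the tool's axes at that moment; what a row does not reach only later rows make up. A row lasts 1/8 s, in which the tool goes at most 62.5 mm and 10.7 degrees, less where a joint would pass 70% of its speed; a pose out of reach is approached as far as the arm can. A call with a gripper value outside its range is refused whole. The fingers move at their own pace and stop on an object; the grip force is fixed at half the most. Time passes only in rows, so rows that repeat a pose let the fingers close. It gives the time, the measured TCP pose, the force, the opening and the grip force at its end, in the units of the state.
- read_state(): the state, without advancing time (a new reading comes with each control period).
- get_image(name): name is "scene" or "top" or "wrist"; returns a dict with "color" (420x560x3 uint8, blue, green, red), "mtx" (3x3 intrinsics, pixels), "position" and "orientation" of the camera in the world. Camera axes: x right, y down, z forward; pixel columns grow to the right and rows downward; lengths in mm; the calibration is good to about 2 mm. A picture is of the moment at which its call begins. There is no depth.
- job_done(): hands the job in; it is judged then, once.
The state is a dict: "clock": time; "joints": joint angles; "joint_vel": joint speeds; "joint_efforts": joint torques, N m; "position": TCP position; "ee_rot": TCP orientation; "contact_force": force on the tool from outside, world axes, zero at the start; "wrist_torque": the same for the moment, N m; "gripper_width": finger opening in mm; "grasp_force": force on a finger pad.
Only numpy, scipy, OpenCV 4.12 (cv2) and the standard library are available. Lean on these libraries where they do the work, as an engineer would, in place of code of your own. Each camera call takes 0.05 s, during which the arm holds its last target. There are 200 camera calls.

### The job

Slide the yellow-collared work lamp along its bent steel rail, round the bend, until the collar rests against the black rubber stop at the other end, above the spark plug. Then pull the red knob of the grey switch box straight up to the end of its travel for a moment and let it spring back down. Leave the spark plug and the screw jar where they are.

Things in the scene. Friction and masses are not known exactly. Their poses are not given: they have to be found in the camera images.
- rail: Fixed level steel bar, 12 mm diameter, axis 150 mm above the bench, on an L-shaped wooden foot 70 mm wide, 18 thick. Origin on the bench where the lines of its two legs cross; z up. Its parking leg runs along +y (x = 0, y 190 to 50 mm), then a 90 degree bend, centreline radius 50 mm about (50, 50), then the work leg along +x (y = 0, x 50 to 170 mm).
- stop_face (a point): Centre, on the bar's axis, of the face, on the work leg, of the black rubber stop (30 mm diameter, 10 thick) that the collar must rest against; at (150, 0, 150) mm in the rail's frame. Axes as the rail's. 35 mm beyond it the bar turns down into the foot.
- park_stop (a point): Centre, on the bar's axis, of the face of the other rubber stop (30 mm diameter, 8 thick), at the end of the parking leg; at (0, 176, 150) mm in the rail's frame. The lamp starts with 40 mm or more of bare bar between its collar and this face. The bar turns down into the foot beyond it.
- lamp: Loose lamp of 110 to 230 g hung on the bar by a yellow drilled collar: 46 mm outside diameter, 22 long, bore 24. A black round LED head (60 mm diameter) hangs 32 to 52 mm below the bore's centre. Origin at the bore's centre, x along the bore, z up; it hangs about 6 mm below the bar's axis. Pushed on an end face by fingers straddling the bar it slides freely; it cannot come off.
- switch_box: Fixed grey box 75 x 75 x 45 mm on the bench, origin under its centre; a red knob stands on its top. It stands to the left or to the right of the rail's corner; the screw jar stands on the other side.
- knob_grip (a point): On the red knob's axis, 66 mm above the bench when at rest, at the height to grip. The knob is round, 22 mm diameter 10 mm below this point, 28 mm from 2 mm above this point to its top 9 mm above it; the box's top plate is 18 mm below this point.
- knob (a joint): Lift of the red knob (m): 0 at rest, 0.012 fully up. A spring pulls it down with 3.5 N at rest and 7.7 N fully up.
- jar: Loose clear screw jar, 60 x 58 x 94 mm, origin at the centre of its underside. Leave it alone.
- plug: Loose spark plug, 71 mm long and 22 mm thick, lying on the wooden foot below the end of the work leg; origin at its underside. Leave it alone.

How it is judged (in metres and radians):
On the way, in this order (a step that is already met when the one before it is completed fails the run):
1. the lamp's collar is round the bend and against the work leg's stop (within about 9 mm) (horizontal distance between lamp and stop_face below 0.02 m), for 0.2 s.
2. the knob is pulled up by at least 9 mm (value of joint knob above 0.009 m), for 0.2 s.
At the end, for the whole second after the job is handed in: The lamp hangs still and upright (within 14 degrees) on the work leg, its collar within about 9 mm of the rubber stop's face, and the knob is back down within 2 mm; the lamp was brought there first, then the knob was pulled up at least 9 mm for 0.2 s (horizontal distance between lamp and stop_face below 0.02 m and z of lamp in the frame of rail above 0.135 m and angle between lamp's own z axis and vertical below 0.25 rad and linear speed of lamp below 0.03 m/s and value of joint knob below 0.002 m); the robot touches nothing.
It fails at once if the spark plug is moved by more than 25 mm (distance of plug from where it was at the start of the episode above 0.025 m).
It fails at once if the screw jar is moved by more than 25 mm (distance of jar from where it was at the start of the episode above 0.025 m).
It also fails if it takes over 58 s, if anything falls off the work surface, if the arm or the gripper's body presses on something with over 40 N, if the wrist force passes 120 N, or if a joint passes its speed limit or range.

## Working session

There is one attempt and no reset: what is moved stays moved. The work goes in short steps, Python scripts to look and compute and a tool call to move; the robot and the scene stay as the last step left them, time stands still between calls to the robot, and variables do not carry over. Pictures are saved under pics/ and viewed, at most 10 in all, crops included, and the job is handed in when it is done.

Besides the shell and the picture viewer there is one more tool, called after "Call:" in YAML: its name, and indented under it one key for each argument. carry_out: Moves the arm, as the interface text tells. Its arguments: {"type":"object","properties":{"motion":{"type":"array"}},"required":["motion"]}

```bash
ls; mkdir -p pics
python3 - <<'E'
from bench import *
import cv2,pickle
d={}
for n in("scene","top"):
    i=get_image(n); d[n]=i; cv2.imwrite(f"pics/{n}0.png",i["color"]); print(n,i["mtx"],i["position"],i["orientation"])
pickle.dump(d,open("cam0.pkl","wb"))
print(read_state())
E
```

```text
pics
scene [[496.57382723   0.         282.43224739]
 [  0.         496.57382723 209.73815259]
 [  0.           0.           1.        ]] [-125.13773667  446.9958691   695.62851802] [-0.35015035  0.81229632 -0.42978099  0.18126698]
top [[454.95499938   0.         273.42382843]
 [  0.         454.95499938 211.13369223]
 [  0.           0.           1.        ]] [ 486.95724783 -130.58118451  983.86190472] [ 0.71202847 -0.70185864  0.0195437  -0.00528774]
{'clock': 0.1, 'joints': array([-8.94417764e-01,  3.85504094e-01,  6.74682846e-03, -3.76153454e-04,
       -1.19397092e+00, -2.58596141e-01]), 'joint_vel': array([-0.00015961, -0.00283358,  0.00540059,  0.00156673,  0.00145613,
        0.00028744]), 'joint_efforts': array([ 5.44161612e-04, -3.93320525e+01,  1.88929385e+01,  4.19784039e+00,
       -2.55464409e-03,  5.67555730e-06]), 'position': array([ 253.39053116, -570.80105738,  244.31877964]), 'ee_rot': array([-2.07307374e-01,  9.78275365e-01,  9.41065543e-04, -2.79233058e-04]), 'contact_force': array([-1.16418027,  0.80828735, -0.34510785]), 'wrist_torque': array([ 0.05641292,  0.04881268, -0.02394445]), 'grasp_force': 0.0, 'gripper_width': 85.19389601286497}
```

View pics/scene0.png

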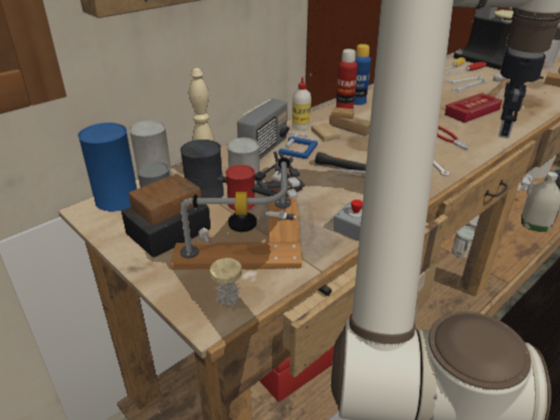

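View pics/top0.png

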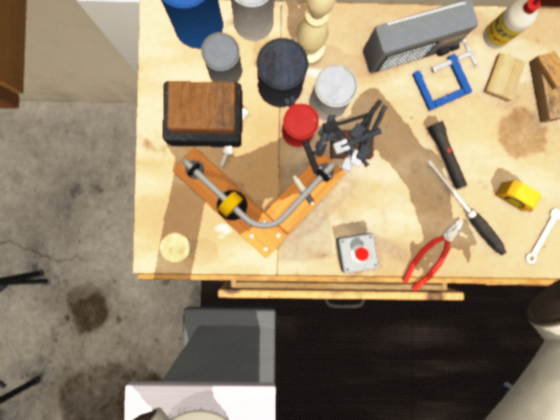

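The lamp (yellow collar, top px (232,205)) is on the left leg. The work leg runs up-right to about (330,170), with clutter nearby. The box is at right (360,253) and the jar at left (175,248). I'll enlarge both views.

Run:
```python
import cv2,pickle
d=pickle.load(open("cam0.pkl","rb"))
c=d["top"]["color"][90:290,150:400]; cv2.imwrite("pics/topc.png",cv2.resize(c,None,fx=3,fy=3,interpolation=cv2.INTER_CUBIC))
c=d["scene"]["color"][130:320,160:400]; cv2.imwrite("pics/scc.png",cv2.resize(c,None,fx=3,fy=3,interpolation=cv2.INTER_CUBIC))
```

```text
(no output)
```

View pics/topc.png

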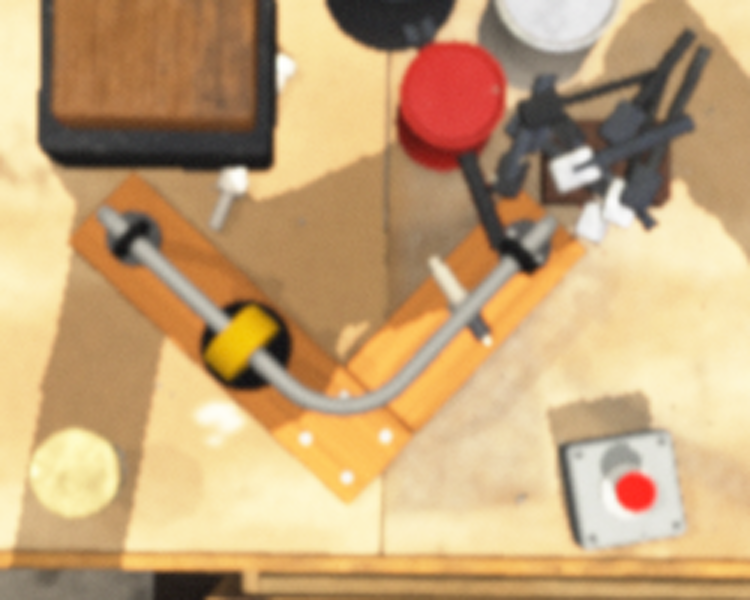

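View pics/scc.png

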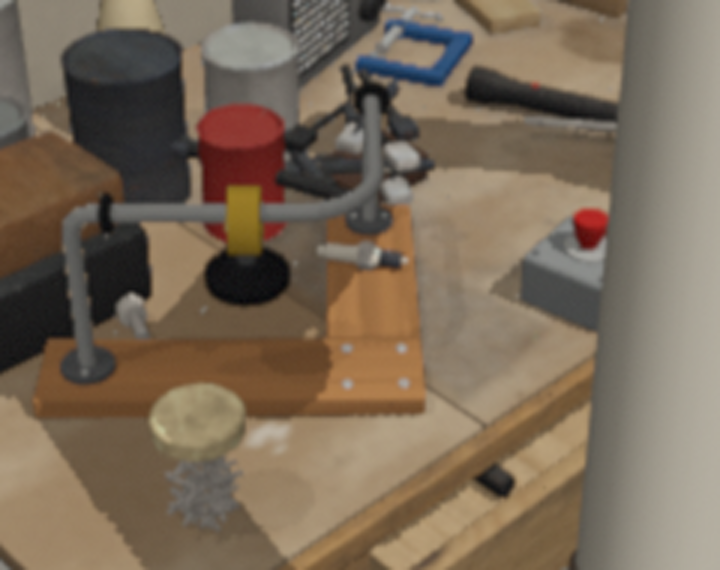

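Top crop (×3, offset 150,90): work stop about (520,249), park stop (130,240), bend apex (350,403), foot corner (350,500), collar (241,345), knob (635,491). Scene crop (×3, offset 160,130): park stop (105,213), work stop (372,97), collar (244,219), knob top (591,217).

```bash
cat > h.py <<'E'
import numpy as np,pickle,cv2
from scipy.spatial.transform import Rotation as R
from scipy.optimize import least_squares
d=pickle.load(open("cam0.pkl","rb"))
def proj(n,P,d=d):
    c=d[n]; q=R.from_quat(c["orientation"]).inv().apply(np.atleast_2d(P)-c["position"]); q=q@c["mtx"].T; return q[:,:2]/q[:,2:]
def T(u,v): return np.array([150+u/3,90+v/3])
def S(u,v): return np.array([160+u/3,130+v/3])
def rail(p,X):
    X=np.atleast_2d(X).astype(float); return R.from_euler('z',p[2]).apply(X)+[p[0],p[1],0]
E
python3 - <<'E'
from h import *
obs=[("top",T(520,249),(155,0,150)),("top",T(130,240),(0,180,150)),("top",T(350,403),(14.6,14.6,150)),("top",T(350,500),(-35,-35,18)),
("scene",S(105,213),(0,180,150)),("scene",S(372,97),(155,0,150)),("scene",S(424,403),(-35,-35,18))]
f=lambda p:np.concatenate([proj(n,rail(p,X))[0]-o for n,o,X in obs])
best=min((least_squares(f,[480,-80,y],loss='soft_l1') for y in(-1,-.5,0)),key=lambda r:r.cost)
p=best.x;print(p,best.fun.reshape(-1,2).round(1))
g=lambda s:np.concatenate([proj("top",rail(p,(0,s,144)))[0]-T(241,345),proj("scene",rail(p,(0,s,144)))[0]-S(244,219)])
r=least_squares(g,[100]);print("lamp s",r.x,r.fun)
k=lambda q:np.concatenate([proj("top",[*q,75])[0]-T(635,491),proj("scene",[*q,75])[0]-S(591,217)])
r2=least_squares(k,[400,-230]);print("knob",r2.x,r2.fun)
np.save("rail.npy",p)
for n,X in [("lamp",(0,r.x[0],144)),("stop",(150,0,150)),("bend0",(0,50,150)),("benc",(50,50,0)),("bend1",(50,0,150))]: print(n,rail(p,X).round(1))
# objects near work leg: red can top, arm
def back(n,uv,z):
    c=d[n]; r=R.from_quat(c["orientation"]).apply(np.linalg.inv(c["mtx"])@[*uv,1]); return c["position"]+r*(z-c["position"][2])/r[2]
def tri(a,b):
    r=least_squares(lambda x:np.concatenate([proj("top",x)[0]-T(*a),proj("scene",x)[0]-S(*b)]),[560,-130,80],x_scale=50);return r.x.round(),r.fun.round(1)
print("redcan",tri((455,85),(240,128)))
print("can rail frame",R.from_euler('z',-p[2]).apply(tri((455,85),(240,128))[0]-[p[0],p[1],0]))
print("clip",tri((690,35),(345,70)))
print("wood top", tri((55,125),(0,0)))
E
```

```text
[ 471.55658333 -134.20305781   -0.7278489 ] [[-0.5  0.4]
 [ 0.3 -0.9]
 [-1.2 -0.1]
 [ 0.1  1.1]
 [ 0.4 -0.2]
 [-0.9 -0.2]
 [ 1.  -3.1]]Traceback (most recent call last):
  File "<stdin>", line 8, in <module>
    return func(*args, **kwargs)
    vector_fun = VectorFunction(
        fun_wrapped,
    ...<6 lines>...
        workers=workers
    )
    self._update_fun()
    ~~~~~~~~~~~~~~~~^^
    self.f = self.fun_wrapped(xp_copy(self.x))
             ~~~~~~~~~~~~~~~~^^^^^^^^^^^^^^^^^
    return np.atleast_1d(self.fun(x))
                         ~~~~~~~~^^^
    return self.f(x, *self.args, **self.kwargs)
           ~~~~~~^^^^^^^^^^^^^^^^^^^^^^^^^^^^^^
  File "<stdin>", line 7, in <lambda>
  File "h.py", line 10, in rail
    X=np.atleast_2d(X).astype(float); return R.from_euler('z',p[2]).apply(X)+[p[0],p[1],0]
      ~~~~~~~~~~~~~^^^
    ary = asanyarray(ary)
ValueError: setting an array element with a sequence. The requested array has an inhomogeneous shape after 1 dimensions. The detected shape was (3,) + inhomogeneous part.
```

Run:
```python
from h import *
obs=[("top",T(520,249),(155,0,150)),("top",T(130,240),(0,180,150)),("top",T(350,403),(14.6,14.6,150)),("top",T(350,500),(-35,-35,18)),
("scene",S(105,213),(0,180,150)),("scene",S(372,97),(155,0,150))]
f=lambda p:np.concatenate([proj(n,rail(p,X))[0]-o for n,o,X in obs])
p=least_squares(f,[471,-134,-.73]).x;print(p,f(p).round(1))
g=lambda s:np.concatenate([proj("top",rail(p,(0,s[0],144)))[0]-T(241,345),proj("scene",rail(p,(0,s[0],144)))[0]-S(244,219)])
r=least_squares(g,[100]);print("lamp s",r.x,r.fun)
k=lambda q:np.concatenate([proj("top",[*q,75])[0]-T(635,491),proj("scene",[*q,75])[0]-S(591,213)])
r2=least_squares(k,[400,-230]);print("knob",r2.x,r2.fun)
np.save("rail.npy",p)
for n,X in [("lamp",(0,r.x[0],144)),("stop",(150,0,150)),("bend0",(0,50,150)),("benc",(50,50,0)),("bend1",(50,0,150))]: print(n,rail(p,X).round(1))
def tri(a,b):
    r=least_squares(lambda x:np.concatenate([proj("top",x)[0]-T(*a),proj("scene",x)[0]-S(*b)]),[560,-130,80],x_scale=50);x=r.x
    return x.round(),R.from_euler('z',-p[2]).apply(x-[p[0],p[1],0]).round(),r.fun.round(1)
print("redcan",tri((455,85),(240,128)))
print("clip",tri((690,35),(345,70)))
print("knobtri",tri((635,491),(591,213)))
print("wood corner",tri((255,125),(120,185)))
```

```text
[ 471.61752528 -134.99098711   -0.72398603] [-0.3  0.2  0.5 -0.6 -0.8 -0.1  0.5  1.   0.7 -0.2 -1.  -0.3]
lamp s [88.13080354] [ 0.74540165 -1.75071433  0.67530996 -0.36239685]
knob [ 437.02407459 -326.859947  ] [ 0.20755109 -0.26621405  0.03905975  0.67959754]
lamp [[530. -69. 144.]]
stop [[ 584.  -234.3  150. ]]
bend0 [[504.7 -97.5 150. ]]
benc [[ 542.2 -130.7    0. ]]
bend1 [[ 509.1 -168.1  150. ]]
redcan (array([ 704., -203.,   87.]), array([219., 103.,  87.]), array([ 0.3,  0.2, -0.4, -0. ]))
clip (array([ 748., -363.,   65.]), array([358.,  12.,  65.]), array([-0.4, -0.3,  0.6,  0. ]))
knobtri (array([ 437., -326.,   77.]), array([ 100., -166.,   77.]), array([-0., -0.,  0., -0.]))
wood corner (array([673., -69., 103.]), array([108., 183., 103.]), array([-1. , -0.9,  1.5,  0.2]))
```

```bash
cat >> h.py <<'E'
import os,json
p=np.load("rail.npy"); YR=p[2]
def cmd(): return json.load(open("cmd.json")) if os.path.exists("cmd.json") else [253.607,-571.212,245.312,-2.7240]  # x,y,z,yaw of tool x
def plan(wps,n=None):
    """wps: list of (x,y,z,yaw,open); prints rows in calls of 5, tracking the commanded pose"""
    c=np.array(cmd())
    for i in range(0,len(wps),5):
        rows=[]
        for w in wps[i:i+5]:
            dy=w[3]-c[3]; dx=np.array(w[:2])-c[:2]; ex=np.array([np.cos(c[3]),np.sin(c[3])]); ey=np.array([ex[1],-ex[0]])
            rows.append([0,0,round(-dy,3),round(dx@ex,1),round(dx@ey,1),round(c[2]-w[2],1),w[4]])
        print(json.dumps(rows)); r=rows[-1]
        c=np.array([*(c[:2]+ex*r[3]+ey*r[4]),c[2]-r[5],c[3]-r[2]])
    json.dump(list(c),open("cmd.json","w"))
def railw(s,z,lead=0,op=-.34,off=0):
    """pose on bar; s = path length: 0 at bend start (y=50), growing to the work leg"""
    if s<0: X=(0,50-s); a=-np.pi/2
    elif s<78.54: t=s/50; X=(50-50*np.cos(t),50-50*np.sin(t)); a=-np.pi/2+t
    else: X=(50+s-78.54,0); a=0
    w=rail(p,(*X,z))[0]; return [*w,YR+a+lead,op]
def lerp(a,b,n): return [list(np.array(a)+(np.array(b)-a)*k/n) for k in range(1,n+1)]
E
python3 - <<'E'
from h import *
a=cmd()+[-.34]
plan([[*w[:4],-.34] for w in lerp(a,railw(-85,245),10)])
E
```

```text
[[0, 0, -0.043, -49.9, 36.7, 0.0, -0.34], [0, 0, -0.086, -99.8, 73.3, 0.1, -0.34], [0, 0, -0.129, -149.7, 110.0, 0.1, -0.34], [0, 0, -0.172, -199.6, 146.6, 0.1, -0.34], [0, 0, -0.215, -249.5, 183.3, 0.2, -0.34]]
[[0, 0, -0.043, -56.5, 25.1, -0.0, -0.34], [0, 0, -0.085, -113.1, 50.3, 0.0, -0.34], [0, 0, -0.128, -169.7, 75.4, 0.0, -0.34], [0, 0, -0.171, -226.2, 100.6, 0.1, -0.34], [0, 0, -0.214, -282.8, 125.8, 0.1, -0.34]]
```

Call:
carry_out:
  motion:
    - [0, 0, -0.043, -49.9, 36.7, 0, -0.34]
    - [0, 0, -0.086, -99.8, 73.3, 0.1, -0.34]
    - [0, 0, -0.129, -149.7, 110, 0.1, -0.34]
    - [0, 0, -0.172, -199.6, 146.6, 0.1, -0.34]
    - [0, 0, -0.215, -249.5, 183.3, 0.2, -0.34]

```text
clock: 0.72
position: [407.8, -300.5, 244.9]
ee_rot: [-0.312, 0.95, 0.0, -0.0]
contact_force: [0.8, 1.0, 0.2]
gripper_width: 28.5
grasp_force: 0.0
```

Call:
carry_out:
  motion:
    - [0, 0, -0.043, -56.5, 25.1, 0, -0.34]
    - [0, 0, -0.085, -113.1, 50.3, 0, -0.34]
    - [0, 0, -0.128, -169.7, 75.4, 0, -0.34]
    - [0, 0, -0.171, -226.2, 100.6, 0.1, -0.34]
    - [0, 0, -0.214, -282.8, 125.8, 0.1, -0.34]

```text
clock: 1.35
position: [561.4, -31.8, 244.8]
ee_rot: [-0.412, 0.911, 0.0, -0.0]
contact_force: [0.4, -0.6, 0.0]
gripper_width: 28.4
grasp_force: 0.0
```

Run:
```python
from h import *
from bench import *
s=read_state(); print(s["position"],s["ee_rot"],s["gripper_width"],s["clock"],cmd(),s["joints"])
c=get_image("wrist"); cv2.imwrite("pics/w1.png",c["color"]); d["wrist"]=c
# predicted finger/bar: check bar points
print(proj("wrist",[railw(k,150)[:3] for k in(-120,-85,-60,0,40)]).round())
```

```text
[561.36906196 -31.77403745 244.7726336 ] [-4.11635217e-01  9.11348664e-01  8.16851269e-05 -2.33731254e-04] 28.440019722943124 1.35 [561.0273308087396, -33.81645305323002, 245.01200000000003, -2.2950000000000004] [ 2.31600584e-01  2.78927840e-01 -1.49370330e-01 -7.78662941e-05
 -1.14298825e+00 -9.53869321e-01]
[[278. 257.]
 [278. 211.]
 [278. 175.]
 [278.  81.]
 [253.  18.]]
```

View pics/w1.png

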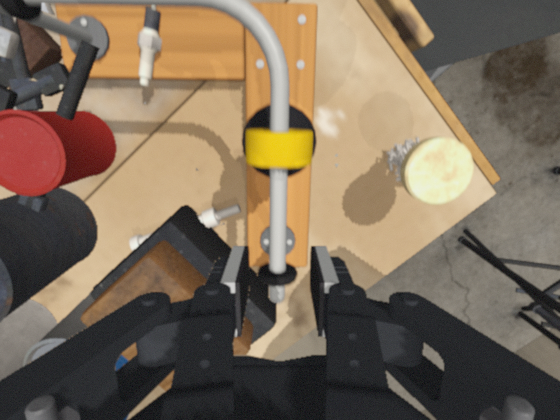

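The bar passes midway between the fingers (col 279, predicted 278) and the collar is at row 147, so s is about -42. Next: descend and push.

Run:
```python
from h import *
W=[railw(-85,z) for z in(205,170,150,145,145)]+[railw(s,145,lead=0.15*np.clip((s+30)/30,0,1)) for s in(-78,-70,-62,-55,-47,-39,-31,-23,-14,-5)]
plan(W)
```

```text
[[0, 0, -0.0, 0.0, -0.0, 40.0, -0.34], [0, 0, -0.0, 0.0, -0.0, 75.0, -0.34], [0, 0, -0.0, 0.0, -0.0, 95.0, -0.34], [0, 0, -0.0, 0.0, -0.0, 100.0, -0.34], [0, 0, -0.0, 0.0, -0.0, 100.0, -0.34]]
[[0, 0, -0.0, 7.0, -0.0, 0.0, -0.34], [0, 0, -0.0, 15.0, -0.0, 0.0, -0.34], [0, 0, -0.0, 23.0, -0.0, 0.0, -0.34], [0, 0, -0.0, 30.0, -0.0, 0.0, -0.34], [0, 0, -0.0, 38.0, -0.0, 0.0, -0.34]]
[[0, 0, -0.0, 8.0, -0.0, 0.0, -0.34], [0, 0, -0.0, 16.0, -0.0, 0.0, -0.34], [0, 0, -0.035, 24.0, -0.0, 0.0, -0.34], [0, 0, -0.08, 33.0, -0.0, 0.0, -0.34], [0, 0, -0.125, 42.0, -0.0, 0.0, -0.34]]
```

Call:
carry_out:
  motion:
    - [0, 0, 0, 0, 0, 40, -0.34]
    - [0, 0, 0, 0, 0, 75, -0.34]
    - [0, 0, 0, 0, 0, 95, -0.34]
    - [0, 0, 0, 0, 0, 100, -0.34]
    - [0, 0, 0, 0, 0, 100, -0.34]

```text
clock: 2.02
position: [561.1, -33.8, 145.2]
ee_rot: [-0.411, 0.912, -0.0, 0.0]
contact_force: [-0.2, 0.4, -0.2]
gripper_width: 28.0
grasp_force: 0.0
```

Call:
carry_out:
  motion:
    - [0, 0, 0, 7, 0, 0, -0.34]
    - [0, 0, 0, 15, 0, 0, -0.34]
    - [0, 0, 0, 23, 0, 0, -0.34]
    - [0, 0, 0, 30, 0, 0, -0.34]
    - [0, 0, 0, 38, 0, 0, -0.34]

```text
clock: 2.65
position: [536.0, -62.5, 145.5]
ee_rot: [-0.411, 0.912, -0.0, 0.001]
contact_force: [1.5, 1.4, 1.0]
gripper_width: 27.9
grasp_force: 0.8
```

Contact is light and clean, so I'll continue.

Call:
carry_out:
  motion:
    - [0, 0, 0, 8, 0, 0, -0.34]
    - [0, 0, 0, 16, 0, 0, -0.34]
    - [0, 0, -0.035, 24, 0, 0, -0.34]
    - [0, 0, -0.08, 33, 0, 0, -0.34]
    - [0, 0, -0.125, 42, 0, 0, -0.34]

```text
clock: 3.28
position: [508.1, -94.0, 145.1]
ee_rot: [-0.468, 0.884, -0.0, 0.001]
contact_force: [2.8, 1.9, 1.4]
gripper_width: 28.5
grasp_force: 1.3
```

Run:
```python
from h import *
from bench import *
s=read_state(); print(s["position"],s["contact_force"],cmd())
cv2.imwrite("pics/w2.png",get_image("wrist")["color"])
W=[railw(s,145,lead=0.15*np.clip((s+30)/30,0,1)) for s in range(2,80,7)]
W+=[railw(s,145,lead=0.15*max(0,1-(s-79)/25)) for s in(86,93,100)]; print(len(W))
plan(W)
```

```text
[508.13591762 -93.9704226  145.1246561 ] [2.77424951 1.92432587 1.42251779] [508.0241962230171, -93.73863362176228, 145.01200000000003, -2.1700000000000004]
15
[[0, 0, -0.065, 7.0, 0.8, 0.0, -0.34], [0, 0, -0.205, 14.0, 0.9, 0.0, -0.34], [0, 0, -0.345, 20.9, 0.0, 0.0, -0.34], [0, 0, -0.485, 27.7, -1.8, 0.0, -0.34], [0, 0, -0.625, 34.1, -4.6, 0.0, -0.34]]
[[0, 0, -0.14, 6.9, 0.6, 0.0, -0.34], [0, 0, -0.28, 13.9, 0.1, 0.0, -0.34], [0, 0, -0.42, 20.8, -1.2, 0.0, -0.34], [0, 0, -0.56, 27.4, -3.6, 0.0, -0.34], [0, 0, -0.7, 33.6, -6.8, 0.0, -0.34]]
[[0, 0, -0.14, 7.0, 0.5, 0.0, -0.34], [0, 0, -0.271, 13.9, 0.1, 0.0, -0.34], [0, 0, -0.229, 20.9, -0.7, 0.0, -0.34], [0, 0, -0.187, 27.8, -1.6, 0.0, -0.34], [0, 0, -0.145, 34.8, -2.4, 0.0, -0.34]]
```

View pics/w2.png

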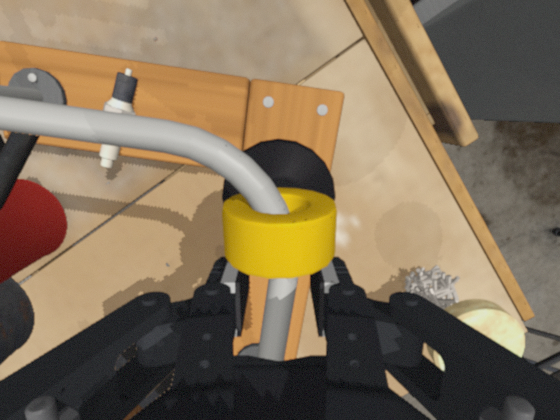

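The collar (280,235) sits squarely on both fingers and is entering the bend. I'll push it round.

Call:
carry_out:
  motion:
    - [0, 0, -0.065, 7, 0.8, 0, -0.34]
    - [0, 0, -0.205, 14, 0.9, 0, -0.34]
    - [0, 0, -0.345, 20.9, 0, 0, -0.34]
    - [0, 0, -0.485, 27.7, -1.8, 0, -0.34]
    - [0, 0, -0.625, 34.1, -4.6, 0, -0.34]

```text
clock: 3.95
position: [493.4, -123.6, 145.4]
ee_rot: [0.718, -0.696, 0.0, -0.001]
contact_force: [2.4, 7.1, 2.4]
gripper_width: 28.0
grasp_force: 3.5
```

Run:
```python
from bench import *
import cv2
s=read_state(); print(s["position"],s["contact_force"],s["wrist_torque"])
cv2.imwrite("pics/w3.png",get_image("wrist")["color"])
```

```text
[ 493.37165628 -123.62930867  145.38350972] [2.41418211 7.06481623 2.42671194] [ 1.90186967 -0.58712571  0.13161006]
```

View pics/w3.png

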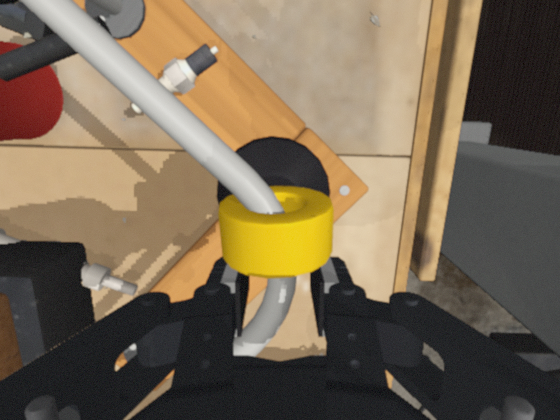

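The collar is moving, but the bar is about 0.4 rad ahead of the fingers' line, so I'll replan with more yaw lead.

Run:
```python
from h import *
w=railw(30,145.012,lead=.15); print(w); json.dump(w[:4],open("cmd.json","w"))
L=lambda s: np.interp(s,[30,48,62,95],[.15,.38,.38,0.0])
W=[railw(30,145,lead=.2),railw(30,145,lead=.25)]
W+=[railw(s,145,lead=np.interp(s,[30,42,60,90],[.25,.38,.36,0])) for s in(35,40,45,50,55,60,65,70,76,83,90,97,104)]
plan(W)
```

```text
[np.float64(492.5787256761964), np.float64(-124.46779196163828), np.float64(145.01199999999997), np.float64(-1.5447823527634528), -0.34]
[[0, 0, -0.05, 0.0, 0.0, 0.0, -0.34], [0, 0, -0.1, 0.0, 0.0, 0.0, -0.34], [0, 0, -0.254, 5.0, 0.5, 0.0, -0.34], [0, 0, -0.408, 10.0, 0.5, 0.0, -0.34], [0, 0, -0.527, 14.9, 0.0, 0.0, -0.34]]
[[0, 0, -0.094, 4.8, 1.6, 0.0, -0.34], [0, 0, -0.189, 9.6, 2.8, 0.0, -0.34], [0, 0, -0.283, 14.6, 3.4, 0.0, -0.34], [0, 0, -0.323, 19.6, 3.5, 0.0, -0.34], [0, 0, -0.363, 24.6, 3.2, 0.0, -0.34]]
[[0, 0, -0.048, 5.9, 1.0, 0.0, -0.34], [0, 0, -0.015, 12.9, 1.6, 0.0, -0.34], [0, 0, 0.069, 19.9, 2.1, 0.0, -0.34], [0, 0, 0.069, 26.8, 2.5, 0.0, -0.34], [0, 0, 0.069, 33.8, 3.0, 0.0, -0.34]]
```

Call:
carry_out:
  motion:
    - [0, 0, -0.05, 0, 0, 0, -0.34]
    - [0, 0, -0.1, 0, 0, 0, -0.34]
    - [0, 0, -0.254, 5, 0.5, 0, -0.34]
    - [0, 0, -0.408, 10, 0.5, 0, -0.34]
    - [0, 0, -0.527, 14.9, 0, 0, -0.34]

```text
clock: 4.62
position: [492.0, -139.4, 144.5]
ee_rot: [0.874, -0.487, -0.001, 0.0]
contact_force: [0.6, 0.9, 0.3]
gripper_width: 28.3
grasp_force: 1.4
```

Call:
carry_out:
  motion:
    - [0, 0, -0.094, 4.8, 1.6, 0, -0.34]
    - [0, 0, -0.189, 9.6, 2.8, 0, -0.34]
    - [0, 0, -0.283, 14.6, 3.4, 0, -0.34]
    - [0, 0, -0.323, 19.6, 3.5, 0, -0.34]
    - [0, 0, -0.363, 24.6, 3.2, 0, -0.34]

```text
clock: 5.25
position: [501.5, -162.1, 144.3]
ee_rot: [0.947, -0.322, -0.002, 0.0]
contact_force: [-1.1, 1.1, 1.5]
gripper_width: 28.3
grasp_force: 0.6
```

Run:
```python
from bench import *
import cv2
s=read_state(); print(s["position"],s["contact_force"],s["wrist_torque"])
cv2.imwrite("pics/w4.png",get_image("wrist")["color"])
```

```text
[ 501.51484042 -162.10164189  144.2805726 ] [-1.06417632  1.13731907  1.46589583] [ 0.21370288  0.26284165 -0.02964246]
```

View pics/w4.png

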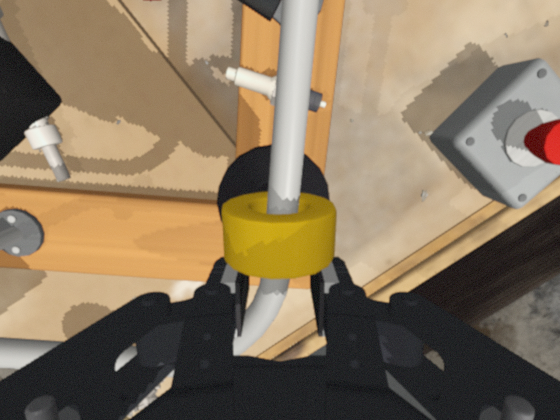

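The collar is round the bend and square with the work leg. I'll push it along to the stop.

Run:
```python
from h import *
plan([railw(s,145) for s in(112,120,127,133,138)])
```

```text
[[0, 0, 0.0, 8.0, 0.0, 0.0, -0.34], [0, 0, 0.0, 16.0, 0.0, 0.0, -0.34], [0, 0, 0.0, 23.0, 0.0, 0.0, -0.34], [0, 0, 0.0, 29.0, 0.0, 0.0, -0.34], [0, 0, 0.0, 34.0, 0.0, 0.0, -0.34]]
```

Call:
carry_out:
  motion:
    - [0, 0, -0.048, 5.9, 1, 0, -0.34]
    - [0, 0, -0.015, 12.9, 1.6, 0, -0.34]
    - [0, 0, 0.069, 19.9, 2.1, 0, -0.34]
    - [0, 0, 0.069, 26.8, 2.5, 0, -0.34]
    - [0, 0, 0.069, 33.8, 3, 0, -0.34]

```text
clock: 5.92
position: [528.1, -185.2, 144.8]
ee_rot: [0.935, -0.354, -0.0, 0.0]
contact_force: [-1.3, 0.4, -0.8]
gripper_width: 28.2
grasp_force: 0.3
```

Call:
carry_out:
  motion:
    - [0, 0, 0, 8, 0, 0, -0.34]
    - [0, 0, 0, 16, 0, 0, -0.34]
    - [0, 0, 0, 23, 0, 0, -0.34]
    - [0, 0, 0, 29, 0, 0, -0.34]
    - [0, 0, 0, 34, 0, 0, -0.34]

```text
clock: 6.55
position: [553.8, -207.7, 145.0]
ee_rot: [0.935, -0.354, -0.0, 0.0]
contact_force: [-0.6, 0.5, 0.8]
gripper_width: 28.1
grasp_force: 0.4
```

Run:
```python
from bench import *
import cv2
s=read_state(); print(s["position"],s["contact_force"],s["wrist_torque"])
cv2.imwrite("pics/w5.png",get_image("wrist")["color"])
```

```text
[ 553.80989727 -207.65106373  144.99482307] [-0.56491063  0.54909371  0.78919159] [0.12584565 0.19527899 0.00185976]
```

View pics/w5.png

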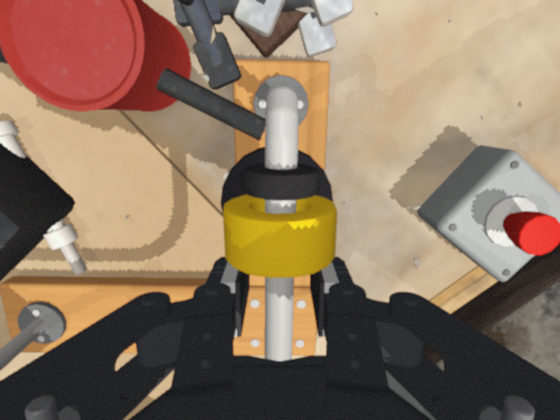

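There's a gap of a few mm left to the stop (280,180). I'll creep forward.

Call:
carry_out:
  motion:
    - [0, 0, 0, 2.5, 0, 0, -0.34]
    - [0, 0, 0, 5, 0, 0, -0.34]
    - [0, 0, 0, 7, 0, 0, -0.34]
    - [0, 0, 0, 7, 0, 0, -0.34]

```text
clock: 7.1
position: [558.0, -211.4, 145.0]
ee_rot: [0.935, -0.354, -0.001, -0.0]
contact_force: [-2.7, 4.4, 1.9]
gripper_width: 28.4
grasp_force: 2.3
```

Run:
```python
from h import *
json.dump(railw(145,145.012)[:4],open("cmd.json","w"))
W=[railw(s,z) for s,z in((142,145),(135,145),(122,145),(115,150),(115,180))]
y=YR
W+=[[*railw(115,240)[:4],.3]]+[[*w[:4],.3] for w in lerp(railw(115,240),[427,-317,180,YR,.3],4)]
plan(W)
```

```text
[[0, 0, -0.0, -3.0, -0.0, 0.0, -0.34], [0, 0, -0.0, -10.0, 0.0, 0.0, -0.34], [0, 0, -0.0, -23.0, -0.0, 0.0, -0.34], [0, 0, -0.0, -30.0, -0.0, -5.0, -0.34], [0, 0, -0.0, -30.0, -0.0, -35.0, -0.34]]
[[0, 0, -0.0, 0.0, -0.0, -60.0, 0.3], [0, 0, -0.0, 0.2, 41.5, -45.0, 0.3], [0, 0, -0.0, 0.3, 83.0, -30.0, 0.3], [0, 0, -0.0, 0.5, 124.4, -15.0, 0.3], [0, 0, -0.0, 0.7, 165.9, 0.0, 0.3]]
```

Call:
carry_out:
  motion:
    - [0, 0, 0, -3, 0, 0, -0.34]
    - [0, 0, 0, -10, 0, 0, -0.34]
    - [0, 0, 0, -23, 0, 0, -0.34]
    - [0, 0, 0, -30, 0, -5, -0.34]
    - [0, 0, 0, -30, 0, -35, -0.34]

```text
clock: 7.72
position: [534.4, -191.4, 179.0]
ee_rot: [0.935, -0.354, -0.002, 0.0]
contact_force: [0.3, -0.2, 0.5]
gripper_width: 28.1
grasp_force: 0.0
```

Call:
carry_out:
  motion:
    - [0, 0, 0, 0, 0, -60, 0.3]
    - [0, 0, 0, 0.2, 41.5, -45, 0.3]
    - [0, 0, 0, 0.3, 83, -30, 0.3]
    - [0, 0, 0, 0.5, 124.4, -15, 0.3]
    - [0, 0, 0, 0.7, 165.9, 0, 0.3]

```text
clock: 8.35
position: [426.1, -317.6, 180.3]
ee_rot: [0.935, -0.354, 0.001, 0.0]
contact_force: [0.2, 0.0, -0.5]
gripper_width: 55.6
grasp_force: 0.0
```

Run:
```python
from h import *
from bench import *
s=read_state(); print(s["position"],s["contact_force"],s["gripper_width"],cmd())
c=get_image("wrist");t=get_image("top"); d["wrist"]=c
a=np.hstack([c["color"][60:420,80:480],cv2.resize(t["color"][130:280,230:390],None,fx=2.4,fy=2.4,interpolation=cv2.INTER_CUBIC)]); print(a.shape); cv2.imwrite("pics/w6.png",a)
pickle.dump({"wrist":c,"top":t},open("cam1.pkl","wb"))
print(proj("wrist",[437,-327,75])-[80,60],(proj("top",[[437,-327,75],rail(p,(139,0,160))[0]])-[230,130])*2.4+[400,0])
```

```text
[ 426.08202611 -317.58794883  180.31942748] [ 0.21463746  0.04270216 -0.54212845] 55.59671874709662 [427.0271058048632, -317.0112334927634, 180.01199999999997, -0.723986025968556]
(360, 784, 3)
[[199.31492746 130.56326339]] [[716.66521195 296.19220276]
 [610.84626982 117.59270464]]
```

View pics/w6.png

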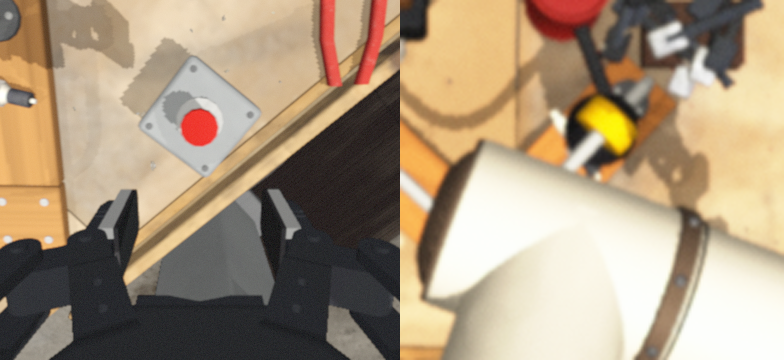

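The knob is seen at (199,128) against a predicted (199,131), so the fit is good. The lamp sits against the stop. Next: descend, grip and pull.

Run:
```python
from h import *
k=[437.7,-327.7]
plan([[*k,z,YR,.3] for z in(170,125,90,72,64)]+[[*k,64,YR,-1]]*5)
```

```text
[[0, 0, -0.0, 15.1, 0.9, 10.0, 0.3], [0, 0, -0.0, 15.1, 0.9, 55.0, 0.3], [0, 0, -0.0, 15.1, 0.9, 90.0, 0.3], [0, 0, -0.0, 15.1, 0.9, 108.0, 0.3], [0, 0, -0.0, 15.1, 0.9, 116.0, 0.3]]
[[0, 0, -0.0, -0.0, 0.0, 0.0, -1], [0, 0, -0.0, -0.0, 0.0, 0.0, -1], [0, 0, -0.0, -0.0, 0.0, 0.0, -1], [0, 0, -0.0, -0.0, 0.0, 0.0, -1], [0, 0, -0.0, -0.0, 0.0, 0.0, -1]]
```

Call:
carry_out:
  motion:
    - [0, 0, 0, 15.1, 0.9, 10, 0.3]
    - [0, 0, 0, 15.1, 0.9, 55, 0.3]
    - [0, 0, 0, 15.1, 0.9, 90, 0.3]
    - [0, 0, 0, 15.1, 0.9, 108, 0.3]
    - [0, 0, 0, 15.1, 0.9, 116, 0.3]

```text
clock: 9.07
position: [438.8, -327.3, 62.7]
ee_rot: [0.936, -0.353, -0.001, 0.0]
contact_force: [0.5, -0.2, 0.3]
gripper_width: 55.6
grasp_force: 0.0
```

Call:
carry_out:
  motion:
    - [0, 0, 0, 0, 0, 0, -1]
    - [0, 0, 0, 0, 0, 0, -1]
    - [0, 0, 0, 0, 0, 0, -1]
    - [0, 0, 0, 0, 0, 0, -1]
    - [0, 0, 0, 0, 0, 0, -1]

```text
clock: 9.7
position: [438.9, -327.7, 64.9]
ee_rot: [0.935, -0.354, 0.001, -0.0]
contact_force: [4.3, 3.9, 3.9]
gripper_width: 25.3
grasp_force: 59.2
```

Gripped at 25 mm on the taper. Now pull up.

Call:
carry_out:
  motion:
    - [0, 0, 0, 0, 0, -4, -1]
    - [0, 0, 0, 0, 0, -8, -1]
    - [0, 0, 0, 0, 0, -12, -1]
    - [0, 0, 0, 0, 0, -13, -1]
    - [0, 0, 0, 0, 0, -13, -1]

```text
clock: 10.32
position: [438.8, -327.7, 76.2]
ee_rot: [0.935, -0.354, 0.001, -0.0]
contact_force: [6.2, 1.2, -7.3]
gripper_width: 25.4
grasp_force: 59.2
```

Call:
carry_out:
  motion:
    - [0, 0, 0, 0, 0, 0, -1]
    - [0, 0, 0, 0, 0, 0, -1]
    - [0, 0, 0, 0, 0, 0, -1]

```text
clock: 10.7
position: [438.8, -327.7, 76.0]
ee_rot: [0.935, -0.354, 0.001, -0.0]
contact_force: [6.0, 0.8, -7.9]
gripper_width: 25.4
grasp_force: 59.2
```

Run:
```python
from bench import *
import cv2
s=read_state(); print(s["position"],s["contact_force"],s["gripper_width"],s["grasp_force"])
```

```text
[ 438.8215391  -327.6544864    75.99962002] [ 5.99739421  0.79158335 -7.89211878] 25.448448769482372 59.24878450110555
```

Width is unchanged, the rise is 11 to 12 mm, and the downward force fits the end of travel. Now lower, release and retreat.

Call:
carry_out:
  motion:
    - [0, 0, 0, 0, 0, 5, -1]
    - [0, 0, 0, 0, 0, 10, -1]
    - [0, 0, 0, 0, 0, 12, -1]
    - [0, 0, 0, 0, 0, 12, 0.3]
    - [0, 0, 0, 0, 0, 12, 0.3]

```text
clock: 11.32
position: [436.8, -327.8, 64.9]
ee_rot: [0.935, -0.354, -0.001, 0.0]
contact_force: [0.2, 0.4, -0.4]
gripper_width: 55.6
grasp_force: 0.0
```

Call:
carry_out:
  motion:
    - [0, 0, 0, 0, 0, 0, 0.3]
    - [0, 0, 0, 0, 0, -10, 0.3]
    - [0, 0, 0, 0, 0, -40, 0.3]
    - [0, 0, 0, 0, 0, -95, 0.3]
    - [0, 0, 0, 0, 0, -140, 0.3]

```text
clock: 11.95
position: [437.7, -327.9, 207.9]
ee_rot: [0.935, -0.354, 0.001, 0.0]
contact_force: [-0.5, -0.9, 0.5]
gripper_width: 55.4
grasp_force: 0.0
```

Call:
carry_out:
  motion:
    - [0, 0, 0, -20, 40, 0, 0.3]
    - [0, 0, 0, -40, 80, 0, 0.3]
    - [0, 0, 0, -60, 120, 0, 0.3]
    - [0, 0, 0, -60, 150, 0, 0.3]
    - [0, 0, 0, -60, 150, 0, 0.3]

```text
clock: 12.58
position: [292.1, -401.2, 205.9]
ee_rot: [0.935, -0.355, 0.0, 0.0]
contact_force: [0.8, -0.1, -0.5]
gripper_width: 55.3
grasp_force: 0.0
```

Run:
```python
from h import *
from bench import *
s=read_state(); print(s["position"],s["clock"],s["gripper_width"])
t=get_image("top")["color"];c=get_image("scene")["color"]
f=lambda a:cv2.resize(a,(400,400),interpolation=cv2.INTER_CUBIC)
cv2.imwrite("pics/end.png",np.hstack([f(t[120:290,230:400]),f(c[140:280,250:390])]))
```

```text
[ 292.08107651 -401.20123994  205.86859356] 12.575 55.311490352174644
```

View pics/end.png

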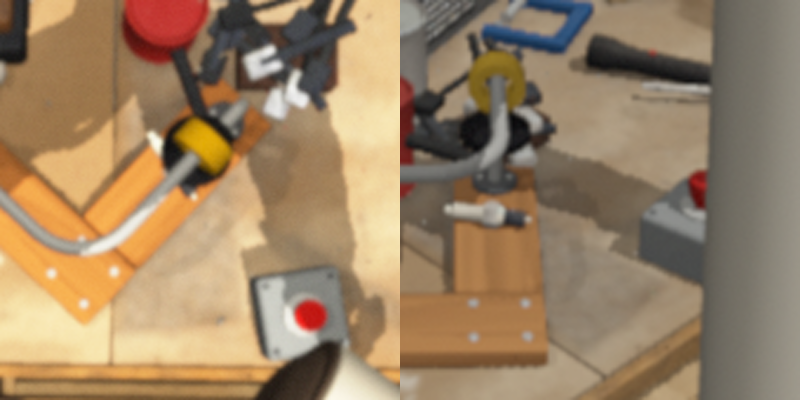

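The lamp hangs upright by the stop, and the knob is down. I'll check the collar's distance to the stop numerically from the yellow pixels, without another picture.

Run:
```python
from h import *
from bench import *
th=np.linspace(0,2*np.pi,60)
def ring(x,z=144): 
    return np.vstack([rail(p,np.c_[np.full(60,x+e),23*np.cos(th),z+23*np.sin(th)]) for e in(-11,11)])
for n in("top","scene"):
    im=get_image(n)["color"]; h=cv2.cvtColor(im,cv2.COLOR_BGR2HSV)
    m=cv2.inRange(h,(20,150,60),(35,255,255))
    c0=proj(n,rail(p,(139,0,144)))[0].astype(int); k=np.zeros_like(m); cv2.circle(k,tuple(map(int,c0)),28,255,-1)
    ys,xs=np.nonzero(m&k); print(n,len(xs),"seen bbox",xs.min(),xs.max(),ys.min(),ys.max())
    for x in(130,134,139): q=proj(n,ring(x)); print(x,q.min(0).round(1),q.max(0).round(1))
```

```text
top 340 seen bbox 304 327 170 193
130 [300.4 170.6] [326.9 196.2]
134 [301.8 169.1] [328.3 194.6]
139 [303.6 167.1] [330.1 192.7]
scene 241 seen bbox 274 293 158 179
130 [273.  158.3] [294.  181.2]
134 [273.  157.5] [293.9 180.3]
139 [272.9 156.4] [293.8 179.1]
```

```bash
python3 -c "
from bench import *
print(job_done())"
```

```text
the job is handed in; nothing more can be done
None
```

The lamp hangs upright at the work-leg stop (centre about 13–16 mm from the stop face, limit 20). The red knob was pulled up 11–12 mm and is back down, nothing else was touched, and the job was handed in at about 13 s with no verdict shown. I viewed 11 pictures, one over the limit of 10.

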